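# Store the sample piece in the chest's hidden drawer

## Robot

A 7-joint arm with a two-finger parallel gripper is mounted at the origin on a cart in front of the work surface, level with it; the furniture and walls round the work are solid. World frame = base frame: x ahead of the robot, y to its left, z up, the work surface at z = 0. Lengths are in m, angles in rad, forces in N, time in s.
With the tool pointing down it reaches from about 0.425 to 0.825 m from the base axis. Payload 3.6 kg.
Tool frame: the origin (TCP) lies where the fingers leave the gripper's body, on its centre line; the fingertips stand 73 mm ahead of it and the grasp point (between the pads) lies 54 mm ahead of it; z points along the fingers, y is the line along which they close (so a half turn about z gives the same grasp; the last joint's range is limited). The gripper opens to 85 mm and grips with 20 to 120 N. Pads are 22 mm wide; open, the fingers measure 114 mm over their backs; the gripper's body (76 mm by 85 mm) begins 54 mm behind the grasp point. The pads swing forward as they close: fully open they stand 13 mm farther back than shut.
Start: joints at [-1.312, 0.615, -0.013, 1.423, 0.008, 1.103, -0.04], TCP at [0.183, 0.624, 0.304] pointing down, gripper open.
Joint ranges: [-3.12, 3.12], [-0.3, 2.06], [-1.34, 1.32], [0.26, 2.42], [-1.36, 4.5], [0.01, 1.98], [-2.84, 2.84]. Speed limits (rad/s): [2.79, 2.79, 3.14, 3.14, 3.14, 3.14, 3.14].

## Interface

Orientations are given as a unit quaternion [x, y, z, w].
In Python, from station import arm, snapshot, camera_info, ticket gives the robot as it stands. Calls block until the motion is done:
- arm.movep(position, orientation): joint-space move of the TCP to a pose.
- arm.line_to(position, velocity=0.15, ori=None): straight line of the TCP; ori=None keeps the orientation; velocity is the mean speed in m/s.
- arm.move_j(angles): joint-space move.
- arm.move_gripper(opening, effort=None): opening from 0.0 (shut) to 1.0 (fully open); effort is the grip in N (None keeps the last); returns when the fingers have stopped.
- arm.pause(seconds).
- arm.ik(position, orientation): joint angles nearest the present ones, or None.
- snapshot(name): name is "scene" or "top" or "wrist"; returns the picture (420x560x3 uint8, blue, green, red); there is no depth.
- camera_info(name): a dict with "fx", "fy", "cx", "cy" (pixels), "dist_coeffs" ([k1, k2, p1, p2, k3] as OpenCV has them; the pictures are not rectified), "R" (3x3) and "t" (3): a world point X has camera coordinates R X + t; the wrist camera has in their place "T_tool_cam" (4x4, takes a point from camera to tool coordinates, whose origin is the TCP and whose axes are the flange's). Camera axes: x right, y down, z forward; pixel columns grow to the right and rows downward; lengths in m; the calibration is good to about 2 mm. A picture is of the moment at which its call begins: read the wrist's pose just before it. camera_info takes no time and is no camera call.
A pose or a line that the arm cannot do raises arm.MotionError and nothing moves.
- ticket.finish_job(): hands the job in; it is judged then, once.
Readings, each from a call of its own:
- arm.read_time(): time.
- arm.read_joint_positions(): joint angles.
- arm.read_dq(): joint speeds.
- arm.read_effort(): joint torques, N m.
- arm.read_tool_pos(): TCP position.
- arm.read_eef_rot(): TCP orientation.
- arm.read_ft_force(): force on the tool from outside, world axes, zero at the start.
- arm.read_wrist_torque(): the same for the moment, N m.
- arm.read_opening(): opening from 0.0 (shut) to 1.0 (fully open).
- arm.read_finger_force(): force on a finger pad.
Only numpy, scipy, OpenCV 4.12 (cv2) and the standard library are available. Lean on these libraries where they do the work, as an engineer would, in place of code of your own. Each camera call takes 0.05 s, during which the arm holds its last target. There are 200 camera calls.

## Task

First press the push button on top of the low chest so that its hidden drawer springs out. Lift the sample piece out of its cradle by its two ends, set it down flat on the bench and let go, take it again across its width and lay it flat in the middle of the drawer's floor, between the two low strips, lengthwise from front to back. Then lay the divider board over it on the drawer's two ledges, knob bar up, and push the drawer fully home so that it latches; leave the tenon, bit case and spring clamp alone.

Things in the scene. Friction and masses are not known exactly. Their poses are not given: they have to be found in the camera images.
- latch_top (a point): Centre of the top face of the round steel push button (26 mm across) on top of the chest, on the chest's middle line near its back. The top face stands 84 mm over the bench and 14 mm over the chest's top. Its z axis is up. The fixed chest is a low plywood box 120 mm deep, 176 mm wide and 70 mm high, with a plain front board without handle; the whole front board belongs to the drawer.
- latch (a joint): How far the push button is down, in m: 0 up, 0.011 fully down. A spring lifts it (about 1 N at the top, 5 N fully down). The drawer is let go when it is pressed below about 0.008; pressing it fully down is right. The catch snaps in again by itself when the drawer is pushed home.
- drawer (a joint): How far the drawer is out, in m: 0 shut and latched, 0.090 fully out. Let go, a spring drives it out by itself to 0.090 in about half a second and keeps it there with 2.6 N. Shutting takes about 5 N, and 10 to 15 N over the last 10 mm to ride over the catch; there it goes to -0.004 (stop) and comes back to about 0 when latched.
- drawer_front (a point): Centre of the outer face of the drawer's front board (176 mm wide, 62 mm high, 12 mm thick, this point 36 mm over the bench); moves with the drawer. Its x axis points into the chest (the drawer slides out along -x and is pushed home along +x), y along the board, z up.
- drawer_nest (a point): Centre of the top of the drawer's floor, 12 mm over the bench, where the sample piece belongs; moves with the drawer; axes as drawer_front, 48 mm behind it. Inside it is 72 mm along x, 146 along y. Strips along x (5 mm high, inner faces at y = -22 and 22 mm) bound the nest. Side and back walls rise 36 mm over the floor, the front board 55. Fully out, the inside is 13 mm clear of the chest.
- drawer_rest (a point): Where the middle of the divider's underside belongs: 20 mm straight above drawer_nest, level with the tops of the two ledges, which run front to back along the drawer's side walls, 13 mm wide, with 120 mm free between them. Moves with the drawer; same axes.
- sample_piece: White laminated chipboard block, 34 mm along its x, 58 mm along its y, 16 mm thick; origin at the centre of its underside, z up; 15 to 30 g. It starts in the cradle, its underside 6 mm over the bench.
- cradle: Fixed wooden cradle on the bench: a base 64 mm along x, 34 mm along y and 6 mm thick with two cheeks 26 mm high and 40 mm apart, which cover the long sides of the sample piece. The piece lies between them lengthwise along y and juts out 12 mm at each end, so it can be taken only by its ends and lifted straight up. Origin at the centre of the underside.
- divider: Loose plywood board 62 mm along its x, 136 mm along its y, 5 mm thick, with a wooden knob bar on the middle of its top: 32 mm along x, 14 mm thick along y, its top 23 mm over the board's underside. Origin at the centre of the underside, z up; it starts flat on the bench, knob bar up; 50 to 100 g. It rests on the drawer's ledges, long side across the drawer, either way round.
- tenon: Bystander: loose beech tenon 48x25x10 mm lying on the bench; origin at the centre of its underside.
- bit_case: Bystander: flat closed case, orange lid on black, 55x90x17 mm; origin at the centre of its underside.
- spring_clamp: Bystander: black spring clamp 64x123x22 mm with orange jaw tips lying on the bench beside the chest (another one lies far off by the parts cabinet); origin at the centre of its underside.
Things that resemble listed ones, but are neither listed nor needed, are in the scene too. There is more than one size of the sample_piece; the one meant has the size given above. There is more than one size of the part that bears latch_top; the job needs the larger.

How it is judged:
By the outcome, as a careful person would: the job done as asked, in the order asked, and still so for the second after the job is handed in, with the robot touching nothing.
It also fails if it takes over 72 s, if anything falls off the work surface, if the arm or the gripper's body presses on something with over 40 N, if the wrist force passes 120 N, or if a joint passes its speed limit or range.

## Working session

There is one attempt and no reset: what is moved stays moved. The work goes in short steps, each a Python script; the robot and the scene stay as the last script left them, time stands still between calls to the robot, and variables do not carry over. Pictures are saved under pics/ and viewed, at most 10 in all, crops included, and the job is handed in when it is done.

```bash
ls; mkdir -p pics; python3 - <<'E'
from station import arm,snapshot,camera_info
import cv2,numpy as np
for n in("scene","top"):
    cv2.imwrite(f"pics/{n}0.png",snapshot(n)); c=camera_info(n)
    R=np.array(c["R"]);t=np.array(c["t"]);print(n,c["fx"],c["cx"],c["cy"],c["dist_coeffs"],"pos",-R.T@t,"fwd",R[2])
print(camera_info("wrist"),arm.read_eef_rot(),arm.read_time())
E
```

```text
pics
scene 441.9807316512119 277.10513998949807 207.6042913417534 [0.00604325 0.         0.         0.         0.        ] pos [-0.00588076 -0.66519744  1.04371561] fwd [ 0.41581679  0.56186591 -0.71512453]
top 449.21409146611705 278.525320733903 211.50391804511625 [0.02072622 0.         0.         0.         0.        ] pos [0.43580816 0.08080023 1.76106879] fwd [ 5.79920152e-02 -6.84395344e-04 -9.98316812e-01]
{'fx': 318.9590705103992, 'fy': 318.9590705103992, 'cx': 281.5639428016218, 'cy': 205.83298795655494, 'dist_coeffs': array([-0.07392001,  0.        ,  0.        ,  0.        ,  0.        ]), 'T_tool_cam': array([[ 6.19053479e-05, -9.57080262e-01, -2.89822996e-01,
         7.48497394e-02],
       [ 9.99999884e-01,  1.97728973e-04, -4.39361812e-04,
         2.46600519e-04],
       [ 4.77810922e-04, -2.89822935e-01,  9.57080163e-01,
        -6.97803803e-02],
       [ 0.00000000e+00,  0.00000000e+00,  0.00000000e+00,
         1.00000000e+00]])} [ 1.42371538e-01  9.89812638e-01 -1.12312288e-03 -1.57878506e-04] 0.1
```

View pics/top0.png

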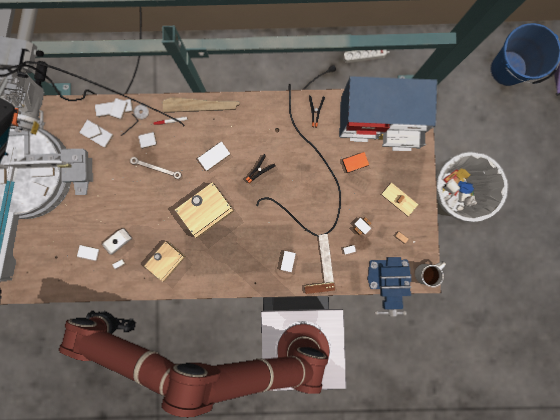

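View pics/scene0.png

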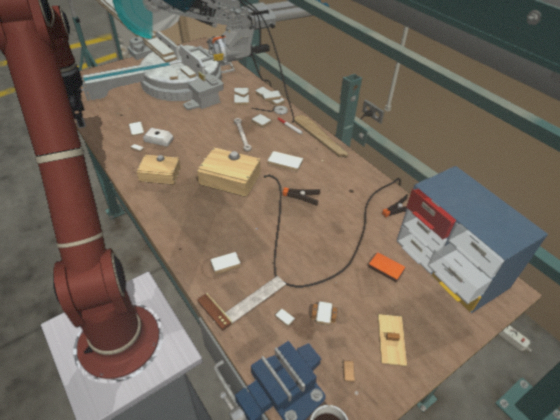

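The top view shows the large chest at about (203,210), the cradle with the sample at (361,227), the divider at (400,198), the tenon at (401,237), the case at (356,162) and the clamp at (260,170). The scene view agrees. I'll enlarge these areas next.

```bash
python3 - <<'E'
import cv2,numpy as np
t=cv2.imread("pics/top0.png")
a=cv2.resize(t[175:250,160:250],None,fx=6,fy=6,interpolation=cv2.INTER_CUBIC)
b=cv2.resize(t[175:250,345:425],None,fx=6,fy=6,interpolation=cv2.INTER_CUBIC)
b=cv2.resize(b,(260,244)) if 0 else b
c=np.hstack([a,b]);print(c.shape)
cv2.imwrite("pics/crop1.png",cv2.resize(c,None,fx=.78,fy=.78))
E
```

```text
(450, 1020, 3)
```

View pics/crop1.png

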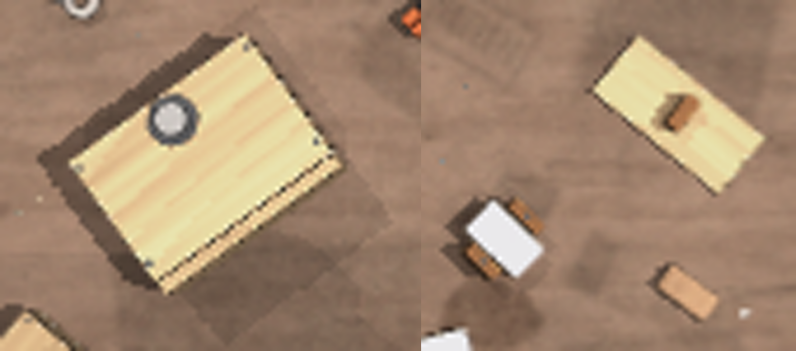

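The large chest's front faces lower right. Its top corners in the crop are (247,36), (342,163), (166,293) and (70,163), with the button at (171,119). The sample, at about (505,238), has cheeks on its long sides, and the divider's knob is at (680,112). Next I'll measure with masks.

```bash
cat > h.py <<'E'
from station import arm,snapshot,camera_info,ticket
import cv2,numpy as np
from scipy.spatial.transform import Rotation as Ro
def ray(n,uv,pose=None):
    """pixel(s) -> origin, directions in world. pose=(tcp,quat) for wrist"""
    c=camera_info(n);K=np.array([[c["fx"],0,c["cx"]],[0,c["fy"],c["cy"]],[0,0,1]])
    p=cv2.undistortPoints(np.float64(uv).reshape(-1,1,2),K,np.array(c["dist_coeffs"]))[:,0]
    d=np.c_[p,np.ones(len(p))]
    if n=="wrist":
        R=Ro.from_quat(pose[1]).as_matrix();T=np.array(c["T_tool_cam"])
        return np.array(pose[0])+R@T[:3,3],d@(R@T[:3,:3]).T
    R=np.array(c["R"]);return -R.T@np.array(c["t"]),d@R
def plane(n,uv,z,pose=None):
    o,d=ray(n,uv,pose);return o+d*((z-o[2])/d[:,2])[:,None]
def project(n,X,pose=None):
    c=camera_info(n);K=np.array([[c["fx"],0,c["cx"]],[0,c["fy"],c["cy"]],[0,0,1]])
    if n=="wrist":
        T=np.eye(4);T[:3,:3]=Ro.from_quat(pose[1]).as_matrix();T[:3,3]=pose[0]
        M=np.linalg.inv(T@np.array(c["T_tool_cam"]));R,t=M[:3,:3],M[:3,3]
    else: R,t=np.array(c["R"]),np.array(c["t"])
    return cv2.projectPoints(np.float64(X).reshape(-1,1,3),cv2.Rodrigues(R)[0],np.float64(t),K,np.array(c["dist_coeffs"]))[0][:,0]
def blob(img,near,lo,hi):
    """contour (in px) of the HSV-masked blob nearest to pixel `near`"""
    m=cv2.inRange(cv2.cvtColor(img,cv2.COLOR_BGR2HSV),lo,hi)
    cs=[c for c in cv2.findContours(m,cv2.RETR_EXTERNAL,cv2.CHAIN_APPROX_NONE)[0] if len(c)>12]
    return max(cs,key=lambda c:cv2.pointPolygonTest(c,tuple(map(float,near)),True))
def rect(n,cnt,z,pose=None):
    """min-area rectangle of a contour on plane z: centre, (long,short), yaw of long side"""
    P=plane(n,cnt[:,0],z,pose)[:,:2]
    b=cv2.boxPoints(cv2.minAreaRect((P*1000).astype(np.float32)))/1000
    e1,e2=b[1]-b[0],b[2]-b[1]
    if np.linalg.norm(e1)<np.linalg.norm(e2):e1,e2=e2,e1
    return b.mean(0),(np.linalg.norm(e1),np.linalg.norm(e2)),np.arctan2(e1[1],e1[0])
def down(yaw):
    """tool pointing down, closing axis (tool y) along world yaw (mod pi), nearest joint-7 centre"""
    best=None
    for a in(yaw,yaw+np.pi):
        y=np.array([np.cos(a),np.sin(a),0]);z=np.array([0,0,-1.])
        yield Ro.from_matrix(np.c_[np.cross(y,z),y,z]).as_quat()
def quat(pos,yaw):
    """of the two equivalent grasps, the one whose last joint is nearest its middle"""
    c=[(abs(j[6]),tuple(q)) for q in down(yaw) for j in[arm.ik(list(pos),list(q))] if j is not None]
    return list(min(c)[1])
def pose(): return arm.read_tool_pos(),arm.read_eef_rot()
E
python3 - <<'E'
from h import *
t=cv2.imread("pics/top0.png");hsv=cv2.cvtColor(t,cv2.COLOR_BGR2HSV)
for p in[(210,215),(197,201),(361,227),(395,205),(400,237),(225,225),(300,270)]:print(p,hsv[p[1],p[0]])
C=lambda x,y,ox:(ox+x/4.68,175+y/4.68)
ch=[C(247,36,160),C(342,163,160),C(166,293,160),C(70,163,160)]
P=plane("top",ch,.07);print("chest",P.round(3),[np.linalg.norm(P[i]-P[i-1]).round(3) for i in range(4)])
print("button",plane("top",[C(171,119,160)],.084))
for nm,near,lo,hi,z in[("sample",(361,227),(0,0,190),(180,40,255),.022),("chest",(210,215),(15,60,150),(35,200,255),.07),("div",(395,205),(15,60,150),(35,200,255),.005),("bit",(356,162),(0,150,120),(15,255,255),.017)]:
    print(nm,rect("top",blob(t,near,lo,hi),z))
s=cv2.imread("pics/scene0.png")
print("sample scene",rect("scene",blob(s,(325,312),(0,0,170),(180,45,255)),.022))
E
```

```text
(210, 215) [ 25  73 233]
(197, 201) [  9  12 208]
(361, 227) [135   2 235]
(395, 205) [ 21  75 220]
(400, 237) [ 14 104 211]
(225, 225) [ 12  84 145]
(300, 270) [ 12  86 152]
chest [[0.649 0.326 0.07 ]
 [0.545 0.251 0.07 ]
 [0.443 0.394 0.07 ]
 [0.55  0.47  0.07 ]] [np.float64(0.175), np.float64(0.129), np.float64(0.175), np.float64(0.131)]
button [[0.58221295 0.38541644 0.084     ]]
sample (array([ 0.47473264, -0.24371862], dtype=float32), (np.float32(0.054354418), np.float32(0.03295921)), np.float32(0.7558692))
chest (array([0.5490955, 0.3617981], dtype=float32), (np.float32(0.17730817), np.float32(0.13316776)), np.float32(-0.9590618))
div (array([ 0.5752686 , -0.39619416], dtype=float32), (np.float32(0.13721748), np.float32(0.0628279)), np.float32(0.85031813))
bit (array([ 0.72474074, -0.22633794], dtype=float32), (np.float32(0.0905212), np.float32(0.054399185)), np.float32(-1.2512474))
sample scene (array([ 0.46903628, -0.24367648], dtype=float32), (np.float32(0.06122557), np.float32(0.034750674)), np.float32(0.7730187))
```

```bash
python3 - <<'E'
from h import *
yaw=-.959   # tool y along chest's width
p=[.555,.365,.30];q=quat(p,yaw)
arm.movep(p,q);arm.move_gripper(0.0,40);ps=pose();w=snapshot("wrist");print(ps,arm.read_time())
cv2.imwrite("pics/w1.png",w);print(project("wrist",[[.582,.385,.084],[.55,.36,.07]],ps))
c=blob(w,project("wrist",[[.54,.35,.07]],ps)[0],(15,50,130),(35,200,255));print("chest",rect("wrist",c,.07,ps))
E
```

```text
(array([0.55502034, 0.36494211, 0.29998619]), array([ 9.53587581e-01,  3.01115799e-01, -1.39246546e-05,  5.41059612e-07])) 2.575
[[281.47110017 155.7678374 ]
 [283.62105815 195.47018946]]
chest (array([0.5478044 , 0.36035407], dtype=float32), (np.float32(0.19766386), np.float32(0.14751473)), np.float32(-1.033832))
```

View pics/w1.png

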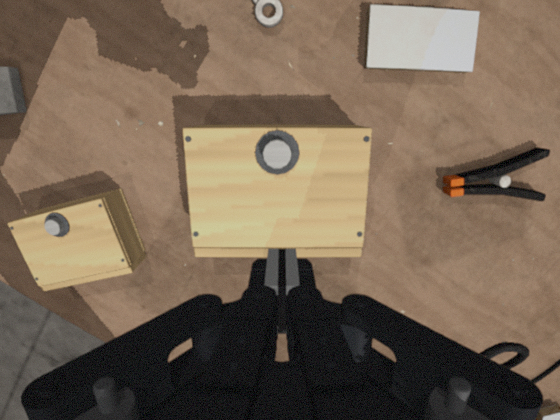

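The wrist view shows the button at (277.5,154). The chest's top corners are (184,127), (371,128), (365,247) and (191,248). The front board's top edge runs from (196,257) to (361,257).

```bash
python3 - <<'E'
from h import *
ps=pose()
P=plane("wrist",[(184,127),(371,128),(365,247),(191,248)],.07,ps)[:,:2];F=plane("wrist",[(196,257),(361,257)],.067,ps)[:,:2]
b=plane("wrist",[(277.5,154)],.084,ps)[0]
print(P,F,b,"w",[np.linalg.norm(P[i]-P[i-1]) for i in range(4)],np.linalg.norm(F[0]-F[1]))
for d in(P[1]-P[0],P[2]-P[3],F[1]-F[0]):print("yaw",np.arctan2(d[1],d[0]))
q=list(ps[1])
arm.line_to([b[0],b[1],.084+.073+.015],.2,q)
z=.084+.073+.004
while z>.140:
    arm.line_to([b[0],b[1],z],.06); f=arm.read_ft_force()[2]; print(round(z,4),arm.read_tool_pos()[2].round(4),f.round(1))
    if f>9: break
    z-=.002
arm.line_to([b[0],b[1],.30],.25)
ps=pose();w=snapshot("wrist");cv2.imwrite("pics/w2.png",w);print(arm.read_time())
E
```

```text
[[0.55077987 0.47308325]
 [0.64915957 0.33113831]
 [0.5533107  0.25989668]
 [0.44942994 0.40595799]] [[0.44187463 0.39642146]
 [0.54143781 0.25455785]] [0.58126992 0.38883895 0.084     ] w [np.float64(0.12156318220084346), np.float64(0.17270475140685584), np.float64(0.11942518360737776), np.float64(0.17923481385688775)] 0.17331505659698226
yaw -0.964727392539265
yaw -0.9525841865612963
yaw -0.9588477822968183
0.161 0.161 -0.4
0.159 0.159 0.3
0.157 0.157 0.4
0.155 0.1553 2.5
0.153 0.1532 3.6
0.151 0.1507 3.0
0.149 0.1489 3.2
0.147 0.1471 4.3
0.145 0.1458 7.5
0.143 0.1456 13.5
6.8
```

View pics/w2.png

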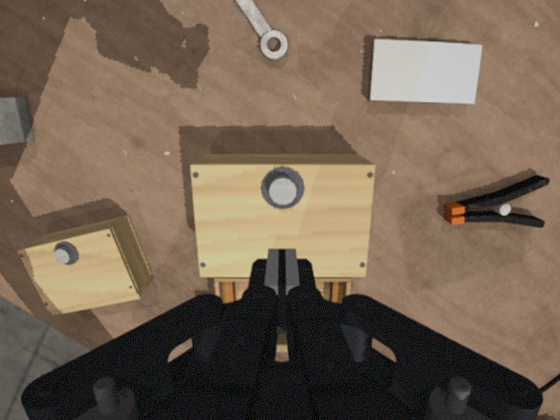

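The drawer is out: its front part is visible below the chest, around (282,285). Next is the sample.

```bash
python3 - <<'E'
from h import *
c0=np.array([.473,-.2437]);yaw=.762
p=[*c0,.28];q=quat(p,yaw)
arm.movep(p,q);arm.move_gripper(1.0)
ps=pose();w=snapshot("wrist");cv2.imwrite("pics/w3.png",w);px=project("wrist",[[*c0,.022]],ps)[0]
r=rect("wrist",blob(w,px,(0,0,170),(180,50,255)),.022,ps);print(px,r,arm.read_time())
E
```

```text
[281.965055   183.54173636] (array([ 0.47023794, -0.24208802], dtype=float32), (np.float32(0.05856009), np.float32(0.03455836)), np.float32(0.78470975)) 9.925
```

View pics/w3.png

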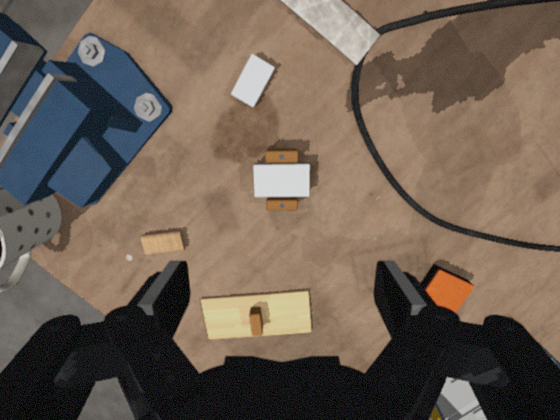

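The view shows the sample at (281,181), with the cradle cheeks above and below it. The divider is at (257,315), and free bench lies around (360,245). I'll grasp the sample by its ends and set it down there.

```bash
cat >> h.py <<'E'
def lower(xy,z0,z1,step=.0015,f=2.5):
    """step down until the upward force rises by f"""
    arm.line_to([*xy,z0],.12);b=arm.read_ft_force()[2];z=z0
    while z>z1+1e-6:
        z=max(z-step,z1);arm.line_to([*xy,z],.05)
        if arm.read_ft_force()[2]-b>f:break
    return z,arm.read_ft_force()[2]-b
E
python3 - <<'E'
from h import *
ps=pose();dst=plane("wrist",[(362,245)],0,ps)[0][:2];print("dst",dst)
c=np.array([.4705,-.2422]);yaw=.783;q=quat([*c,.15],yaw)
arm.line_to([*c,.12],.25,q);arm.line_to([*c,.076],.12);arm.move_gripper(0.3,30)
print("open",arm.read_opening(),arm.read_finger_force(),arm.read_ft_force())
arm.line_to([*c,.13],.15);print("open",arm.read_opening()*85,arm.read_finger_force())
arm.line_to([*dst,.13],.25);print(lower(dst,.076,.067))
arm.move_gripper(.9);arm.line_to([*dst,.25],.25)
ps=pose();w=snapshot("wrist");cv2.imwrite("pics/w4.png",w)
px=project("wrist",[[*dst,.016]],ps)[0];print(px,rect("wrist",blob(w,px,(0,0,170),(180,50,255)),.016,ps),arm.read_time())
E
```

```text
dst [ 0.59773623 -0.23551457]
open 0.6692778051142089 32.609009742736816 [-0.32657376  0.66621255  5.29020166]
open 57.012515943527305 32.05327570438385
(0.06999999999999999, np.float64(5.529394386305654))
[281.43164275 185.95436618] (array([ 0.5971031 , -0.23560236], dtype=float32), (np.float32(0.05814898), np.float32(0.0348277)), np.float32(0.76464295)) 18.1
```

```bash
python3 - <<'E'
from h import *
c=np.array([.5971,-.2356]);yaw=.7646+np.pi/2
q=quat([*c,.15],yaw)
arm.move_gripper(.65);arm.movep([*c,.14],q);arm.line_to([*c,.079],.15);arm.move_gripper(.2,30)
arm.line_to([*c,.16],.2);print("open mm",arm.read_opening()*85,arm.read_finger_force())
u=np.array([.8185,.5745]);v=np.array([-u[1],u[0]]);nest=np.array([.4918,.3258])-.042*u
p=[*(nest-.06*u),.27];q=quat(p,-.959)
arm.movep(p,q);ps=pose();w=snapshot("wrist");cv2.imwrite("pics/w5.png",w)
print(q,nest,project("wrist",[[*nest,.012],[*(nest-.048*u),.067],[*(nest+.036*u),.048]],ps),arm.read_time())
E
```

```text
open mm 32.829000615380764 29.831492006778717
[np.float64(0.9535768555325687), np.float64(0.3011497643907741), np.float64(0.0), np.float64(0.0)] [0.457423 0.301671] [[281.00894977 123.78507761]
 [281.09950981 182.71563102]
 [280.88838335  83.11685717]] 23.1667
```

View pics/w5.png

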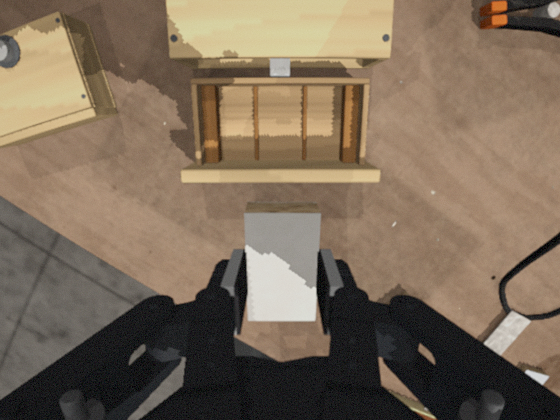

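The open drawer sits where computed: the front edge is at row 182 and the strips are at columns 256 and 304. The sample is held, with its top face from row 213 to row 321. I'll check its in-hand offset and place it.

```bash
python3 - <<'E'
from h import *
u=np.array([.8185,.5745]);v=np.array([-u[1],u[0]]);nest=np.array([.457423,.301671])
ps=pose();P=plane("wrist",[(246,214),(319,214),(314,321),(249,321)],.27-.063,ps)[:,:2]-ps[0][:2]
print("in hand u,v:",(P@u).round(4),(P@v).round(4))
off=float(np.mean(P@u));off=off if abs(off)<.008 else 0
t=nest-off*u;print("off",off)
arm.line_to([*t,.20],.25);print(lower(t,.100,.0895))
print(arm.read_ft_force())
arm.move_gripper(.62)
arm.line_to([*t,.15],.2);p=nest-.06*u;arm.line_to([*p,.27],.25)
ps=pose();w=snapshot("wrist");cv2.imwrite("pics/w6.png",w)
px=project("wrist",[[*nest,.028]],ps)[0]
r=rect("wrist",blob(w,px,(0,0,150),(180,50,255)),.028,ps);d=r[0]-nest;print(px,r,"err u,v",d@u,d@v,arm.read_time())
E
```

```text
in hand u,v: [ 0.0295  0.0294 -0.0264 -0.0263] [ 0.0164 -0.0157 -0.0152  0.017 ]
off 0.0015717414500454607
(0.0925, np.float64(4.150550419467631))
[-0.79934667 -0.17065649  3.62341581]
[283.4099683  123.75903231] (array([0.4567856 , 0.30252188], dtype=float32), (np.float32(0.057752963), np.float32(0.034695648)), np.float32(0.5990584)) err u,v -3.2887418236765064e-05 0.0010626412724733306 27.4167
```

View pics/w6.png

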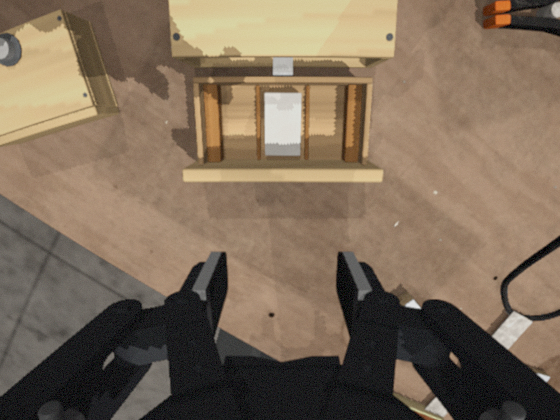

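The sample lies flat between the strips at (283,124), centred to within about 1 mm. Next is the divider.

```bash
python3 - <<'E'
from h import *
c=np.array([.5753,-.3962]);yaw=.850
p=[*c,.26];q=quat(p,yaw);arm.movep(p,q);arm.move_gripper(.5)
ps=pose();w=snapshot("wrist");cv2.imwrite("pics/w7.png",w)
v=np.array([np.cos(yaw),np.sin(yaw)]);u=np.array([v[1],-v[0]])
px=project("wrist",[[*(c+.035*v),.005]],ps)[0]
r=rect("wrist",blob(w,px,(15,50,120),(35,200,255)),.005,ps);print(px,r)
hs=cv2.cvtColor(w,cv2.COLOR_BGR2HSV);kp=project("wrist",[[*r[0],.023]],ps)[0];print("knob px",kp,hs[int(kp[1]),int(kp[0])],arm.read_time())
E
```

```text
[248.35937289 182.33227266] (array([ 0.604898  , -0.38427523], dtype=float32), (np.float32(0.22051805), np.float32(0.12572831)), np.float32(0.35789007))
knob px [252.77248589 171.97520131] [ 24  72 215] 30.1667
```

View pics/w7.png

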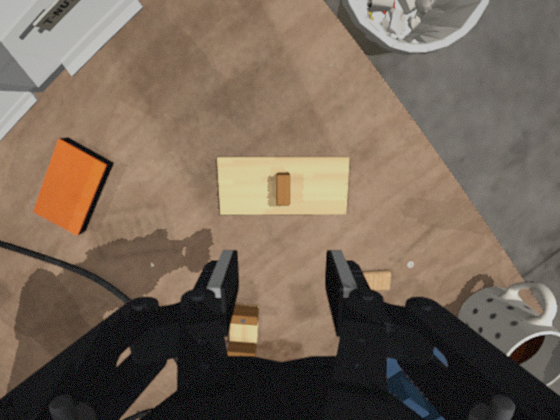

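The view shows the divider with corners (217,157), (349,157), (348,215) and (219,215), and its knob at (283,188). The mask leaked into the bench, so I'll use these corners.

```bash
python3 - <<'E'
from h import *
ps=pose();P=plane("wrist",[(217,157),(349,157),(348.5,215),(219,215)],.005,ps)[:,:2]
d=P[1]-P[0]+P[2]-P[3];yaw=np.arctan2(d[1],d[0]);c=P.mean(0);print(c,yaw,[np.linalg.norm(P[i]-P[i-1]).round(4) for i in range(4)])
k=plane("wrist",[(283.5,181)],.023,ps)[0];print("knob",k)
assert np.linalg.norm(c-[.5753,-.3962])<.008
yaw=(yaw+np.pi/2)%np.pi-np.pi/2
q=quat([*c,.2],yaw);arm.line_to([*c,.14],.25,q);arm.line_to([*c,.081],.12);arm.move_gripper(.05,40)
print("f",arm.read_ft_force());arm.line_to([*c,.18],.2);print("mm",arm.read_opening()*85,arm.read_finger_force())
u=np.array([.8185,.5745]);nest=np.array([.457423,.301671])
p=[*(nest-.06*u),.27];q=quat(p,-.959);arm.movep(p,q);ps=pose();w=snapshot("wrist");cv2.imwrite("pics/w8.png",w);print(arm.read_time())
E
```

```text
[ 0.57069954 -0.39446558] -2.290836331636955 [np.float64(0.0624), np.float64(0.1349), np.float64(0.0625), np.float64(0.1395)]
knob [ 0.57825978 -0.4010549   0.023     ]Traceback (most recent call last):
  File "<stdin>", line 7, in <module>
station.MotionError: the arm cannot follow that straight line within its joint ranges
```

```bash
cat >> h.py <<'E'
def qnear(yaw):
    """equivalent grasp nearest the present tool orientation"""
    r=Ro.from_quat(arm.read_eef_rot())
    return list(min(down(yaw),key=lambda q:(r.inv()*Ro.from_quat(q)).magnitude()))
E
python3 - <<'E'
from h import *
ps=pose();print("knob",plane("wrist",[(283,188)],.023,ps)[0])
c=np.array([.5707,-.3945]);yaw=-2.2908
q=qnear(yaw);arm.line_to([*c,.14],.25,q);arm.line_to([*c,.081],.12);arm.move_gripper(.05,40)
print("f",arm.read_ft_force());arm.line_to([*c,.18],.2);print("mm",arm.read_opening()*85,arm.read_finger_force())
u=np.array([.8185,.5745]);nest=np.array([.457423,.301671])
p=[*(nest-.06*u),.27];q=quat(p,-.959);arm.movep(p,q);ps=pose();w=snapshot("wrist");cv2.imwrite("pics/w8.png",w);print(arm.read_time())
E
```

```text
knob [ 0.5732629 -0.3960308  0.023    ]
f [0.71766194 0.88443022 3.83487456]
mm 12.527183088613912 42.48079061508179
34.9417
```

View pics/w8.png

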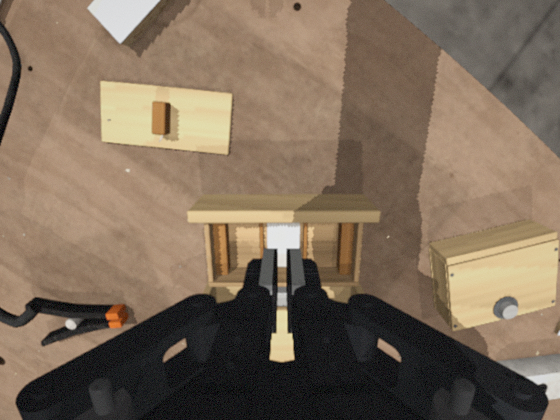

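The divider is no longer in the gripper. It lies flat, knob up, on the bench at about (165,117) in this view, in front of the drawer. The sample at (284,236) is still in its nest. I've used all my picture views, so I'll locate the divider numerically.

```bash
python3 - <<'E'
from h import *
ps=pose();print(ps,arm.read_opening()*85,arm.read_finger_force(),arm.read_ft_force(),arm.read_joint_positions().round(2))
w=cv2.imread("pics/w8.png")
P=plane("wrist",[(101,81),(232,93),(229,154),(101,142)],.005,ps)[:,:2]
print(P,P.mean(0),[np.linalg.norm(P[i]-P[i-1]).round(4) for i in range(4)])
hs=cv2.cvtColor(w,cv2.COLOR_BGR2HSV)
for p in[(125,110),(200,125),(110,118),(160,105),(160,125),(70,118),(165,170),(283,237)]:print(p,hs[p[1],p[0]])
b=blob(w,(200,125),(17,50,150),(35,200,255));print("blob",rect("wrist",b,.005,ps),cv2.boundingRect(b))
t=snapshot("top");cv2.imwrite("pics/top1.png",t);ht=cv2.cvtColor(t,cv2.COLOR_BGR2HSV)
print("old spot",ht[205,395],"new px",project("top",[[*P.mean(0),.005]]))
m=cv2.inRange(ht,(17,55,160),(35,200,255))
for c in cv2.findContours(m,cv2.RETR_EXTERNAL,cv2.CHAIN_APPROX_NONE)[0]:
    if cv2.contourArea(c)>100: print("top blob",rect("top",c,.005),cv2.boundingRect(c))
E
```

```text
(array([0.40893057, 0.26644944, 0.2694351 ]), array([-3.00121555e-01,  9.53900761e-01, -3.72082017e-04, -5.01935424e-04])) 4.10224341397986 0.0 [0.23783912 0.07928068 0.52780794] [ 0.1   0.65 -1.15  1.91  0.69  1.05  0.83]
[[0.42670593 0.05646022]
 [0.36202752 0.17415094]
 [0.41525995 0.20458954]
 [0.4819561  0.08466248]] [0.42148738 0.1299658 ] [np.float64(0.062), np.float64(0.1343), np.float64(0.0613), np.float64(0.1372)]
(125, 110) [ 23  73 223]
(200, 125) [ 27  60 227]
(110, 118) [ 24  65 219]
(160, 105) [ 16 143 185]
(160, 125) [ 16 142 182]
(70, 118) [ 14  84 154]
(165, 170) [ 14  80 156]
(283, 237) [ 45   2 227]
blob (array([0.4216652 , 0.12903185], dtype=float32), (np.float32(0.13695098), np.float32(0.06305718)), np.float32(-1.0716616)) (99, 80, 134, 75)
old spot [ 12  81 171] new px [[266.33946361 241.58488668]]
top blob (array([0.35519764, 0.53139406], dtype=float32), (np.float32(0.12612766), np.float32(0.09584793)), np.float32(-0.70695436)) (145, 244, 38, 37)
top blob (array([0.4283722 , 0.12164424], dtype=float32), (np.float32(0.12195056), np.float32(0.060892213)), np.float32(-1.0614734)) (251, 226, 35, 21)
top blob (array([0.557758 , 0.3767616], dtype=float32), (np.float32(0.18219069), np.float32(0.12515183)), np.float32(-0.9686584)) (175, 183, 56, 51)
top blob (array([0.98482215, 0.48623234], dtype=float32), (np.float32(0.08937543), np.float32(0.035628706)), np.float32(-1.3221549)) (163, 98, 22, 11)
```

The divider is flat on the bench at (0.4216, 0.1295), with a measured size of 137x63 mm. It slipped during a fast move with a large wrist turn. I'll return to a natural arm posture and regrasp harder, then carry it in straight lines.

```bash
python3 - <<'E'
from h import *
c=np.array([.4216,.1292]);yaw=-1.0675
arm.move_j([-.297,.615,0,1.423,0,1.103,-1.37]);print(pose(),arm.read_time())
q=qnear(yaw);a=(Ro.from_quat(arm.read_eef_rot()).inv()*Ro.from_quat(q)).magnitude();print("turn",a)
assert a<.4
back=c-.03*c/np.linalg.norm(c)*0
arm.move_gripper(.5);arm.movep([*c,.20],q);print(arm.read_joint_positions().round(2))
ps=pose();w=snapshot("wrist");cv2.imwrite("pics/w9.png",w)
v=np.array([np.cos(yaw),np.sin(yaw)])
for s in(.04,-.04):
    px=project("wrist",[[*(c+s*v),.005]],ps)[0];b=blob(w,px,(17,50,150),(35,200,255));print(px,rect("wrist",b,.005,ps),cv2.boundingRect(b))
kp=project("wrist",[[*c,.023]],ps)[0];k=blob(w,kp,(8,110,60),(17,255,255));print("knob",kp,rect("wrist",k,.023,ps),cv2.boundingRect(k),arm.read_time())
E
```

```text
(array([0.62739544, 0.16969529, 0.30356417]), array([ 9.69037741e-01,  2.46912287e-01, -3.11160231e-04, -2.85314152e-04])) 36.8917
turn 0.004393014634707817
[-0.34  0.46 -0.01  2.12  0.01  0.56 -1.43]
[327.90381576 201.0948634 ] (array([0.4221753 , 0.12902609], dtype=float32), (np.float32(0.13659899), np.float32(0.0621435)), np.float32(-1.0682505)) (203, 165, 160, 70)
[235.66973289 201.12767281] (array([0.4221753 , 0.12902609], dtype=float32), (np.float32(0.13659899), np.float32(0.0621435)), np.float32(-1.0682505)) (203, 165, 160, 70)
knob [281.83103628 207.13947024] (array([0.4236844 , 0.13026524], dtype=float32), (np.float32(0.03383845), np.float32(0.013089588)), np.float32(0.5107776)) (274, 184, 17, 41) 38.325
```

```bash
python3 - <<'E'
from h import *
c=np.array([.4222,.1290]);q=qnear(-1.068)
arm.line_to([*c,.12],.2,q);arm.line_to([*c,.080],.1);arm.move_gripper(.0,100)
print("mm",arm.read_opening()*85,arm.read_finger_force(),arm.read_ft_force())
arm.line_to([*c,.19],.12)
nest=np.array([.457423,.301671]);q=qnear(-.959)
arm.line_to([*nest,.19],.12,q)
ps=pose();w=snapshot("wrist");cv2.imwrite("pics/w10.png",w);print("mm",arm.read_opening()*85,arm.read_finger_force(),ps)
u=np.array([.8185,.5745]);v=np.array([-u[1],u[0]]);zt=ps[0][2]-.075
m=cv2.inRange(cv2.cvtColor(w,cv2.COLOR_BGR2HSV),(15,50,100),(35,220,255))
for x in cv2.findContours(m,cv2.RETR_EXTERNAL,cv2.CHAIN_APPROX_NONE)[0]:
    if cv2.contourArea(x)>300:
        P=plane("wrist",x[:,0],zt,ps)[:,:2]-ps[0][:2];print(cv2.boundingRect(x),"u",(P@u).min().round(4),(P@u).max().round(4),"v",(P@v).min().round(4),(P@v).max().round(4))
print(project("wrist",[[*(nest+a*u+b*v),zt] for a in(-.031,.031) for b in(-.068,.068)],ps).round(0).tolist(),arm.read_time())
E
```

```text
mm 11.472034889889878 98.5126268863678 [-0.97018785 -0.95567855  6.38975129]
mm 11.3153508400364 97.87740111351013 (array([0.45746891, 0.30067826, 0.18998326]), array([ 9.53776842e-01,  3.00515431e-01, -2.74098747e-04,  3.68579323e-04]))
(268, 272, 28, 46) u -0.0328 -0.0056 v -0.0063 0.0081
(127, 157, 295, 154) u -0.0291 0.0528 v -0.0704 0.0762
(0, 75, 87, 142) u 0.0243 0.0919 v 0.093 0.1452
(118, 0, 324, 147) u 0.0578 0.1191 v -0.0663 0.0741
[[408.0, 312.0], [156.0, 312.0], [423.0, 202.0], [140.0, 202.0]] 42.5417
```

```bash
python3 - <<'E'
import cv2,numpy as np
w=cv2.imread("pics/w10.png");m=cv2.inRange(cv2.cvtColor(w,cv2.COLOR_BGR2HSV),(15,50,100),(35,220,255))
for r in range(150,316,10):
    x=np.flatnonzero(m[r,100:450])+100;print(r,(x.min(),x.max(),len(x)) if len(x) else None,end=" ")
g=cv2.cvtColor(w,cv2.COLOR_BGR2HSV)[:,:,2]
for col in(190,240,330,380):print("\n",col,g[150:240:4,col].tolist(),end="")
E
```

```text
150 (np.int64(100), np.int64(434), 23) 160 (np.int64(100), np.int64(446), 163) 170 (np.int64(101), np.int64(434), 109) 180 (np.int64(104), np.int64(445), 112) 190 (np.int64(100), np.int64(447), 152) 200 (np.int64(100), np.int64(449), 182) 210 (np.int64(100), np.int64(448), 302) 220 (np.int64(103), np.int64(437), 291) 230 (np.int64(110), np.int64(441), 287) 240 (np.int64(102), np.int64(448), 264) 250 (np.int64(101), np.int64(445), 244) 260 (np.int64(106), np.int64(442), 213) 270 (np.int64(100), np.int64(439), 203) 280 (np.int64(102), np.int64(448), 209) 290 (np.int64(101), np.int64(448), 199) 300 (np.int64(102), np.int64(448), 114) 310 (np.int64(100), np.int64(443), 44) 
 190 [63, 81, 73, 111, 102, 104, 109, 105, 121, 125, 122, 123, 125, 112, 157, 150, 153, 153, 154, 154, 158, 163, 208]
 240 [61, 79, 74, 99, 100, 96, 95, 90, 88, 109, 166, 163, 189, 136, 131, 135, 138, 136, 132, 138, 137, 144, 148]
 330 [77, 81, 73, 102, 148, 166, 167, 156, 162, 165, 165, 176, 199, 139, 200, 205, 205, 204, 206, 203, 204, 204, 205]
 380 [134, 80, 67, 168, 148, 73, 71, 71, 74, 71, 72, 73, 73, 108, 201, 205, 204, 208, 206, 205, 204, 205, 208]
```

The board is held square: its far edge is at row 204 (202 predicted) and its near edge at row 311 (312 predicted). I'll lower it onto the ledges.

```bash
python3 - <<'E'
from h import *
nest=np.array([.457423,.301671]);u=np.array([.8185,.5745]);v=np.array([-u[1],u[0]])
t=nest+.0003*u
print(lower(t,.121,.109,f=3),pose()[0],arm.read_ft_force())
arm.move_gripper(.3);arm.line_to([*t,.16],.15);p=nest-.06*u;arm.line_to([*p,.27],.25)
ps=pose();w=snapshot("wrist");cv2.imwrite("pics/w11.png",w)
hs=cv2.cvtColor(w,cv2.COLOR_BGR2HSV)
k=blob(w,project("wrist",[[*nest,.055]],ps)[0],(8,110,60),(17,255,255))
r=rect("wrist",k,.055,ps);d=r[0]-nest;print("knob",r,"err u,v",d@u,d@v,cv2.boundingRect(k))
print("corners exp",project("wrist",[[*(nest+a*u+b*v),.037] for a in(-.031,.031) for b in(-.068,.068)],ps).round(0).tolist())
g=hs[:,:,2]
for r in(105,120,140):print(r,"L",g[r,185:225].tolist(),"R",g[r,345:385].tolist())
for cc in(230,330):print(cc,g[70:185:2,cc].tolist())
print(arm.read_time())
E
```

```text
(0.11199999999999999, np.float64(6.190497006464154)) [0.45772397 0.30189012 0.11306663] [-2.24531712 -1.32530399  6.38770867]
knob (array([0.45690086, 0.30243355], dtype=float32), (np.float32(0.030575763), np.float32(0.013156055)), np.float32(0.61180425)) err u,v 1.0717551741567472e-05 0.0009241141175508453 (274, 107, 16, 37)
corners exp [[354.0, 158.0], [211.0, 158.0], [358.0, 90.0], [207.0, 90.0]]
105 L [127, 103, 91, 94, 99, 96, 95, 104, 151, 190, 201, 205, 209, 192, 143, 115, 118, 105, 121, 144, 125, 114, 136, 164, 169, 169, 167, 167, 168, 169, 168, 169, 171, 169, 168, 167, 167, 168, 169, 166] R [217, 218, 219, 218, 216, 218, 219, 219, 219, 219, 216, 167, 117, 112, 105, 84, 81, 73, 65, 101, 165, 186, 193, 196, 190, 163, 156, 162, 167, 167, 168, 167, 166, 166, 164, 163, 164, 169, 168, 169]
120 L [145, 135, 111, 96, 92, 96, 100, 98, 100, 140, 191, 200, 204, 209, 192, 135, 111, 113, 114, 130, 161, 164, 150, 167, 210, 219, 221, 220, 218, 219, 218, 217, 220, 219, 221, 221, 219, 217, 215, 212] R [219, 216, 220, 218, 217, 218, 218, 220, 219, 218, 181, 127, 111, 113, 95, 83, 75, 75, 104,
[... 391 characters left out ...]
8, 184, 198, 202, 202, 181, 157, 157, 162, 164, 160, 158, 161, 157, 158, 160, 160, 162, 168, 170, 171, 168, 162]
230 [74, 72, 67, 86, 126, 129, 114, 113, 108, 108, 155, 210, 209, 216, 216, 217, 217, 218, 220, 218, 218, 218, 219, 219, 219, 218, 219, 219, 219, 218, 218, 218, 218, 218, 219, 218, 218, 217, 220, 221, 185, 152, 151, 147, 116, 96, 107, 115, 113, 129, 196, 208, 211, 213, 215, 212, 157, 140]
330 [89, 88, 78, 107, 176, 186, 155, 110, 107, 113, 151, 203, 204, 215, 217, 218, 219, 218, 219, 219, 217, 219, 220, 218, 218, 218, 220, 219, 218, 218, 221, 216, 220, 220, 219, 220, 220, 220, 219, 205, 166, 154, 147, 150, 121, 95, 105, 114, 119, 140, 207, 216, 220, 219, 219, 218, 156, 131]
46.225
```

The divider is seated: the knob is centred within 1 mm at the expected height, and the board fills rows 91 to 157. Now I'll push the drawer home.

```bash
python3 - <<'E'
from h import *
nest=np.array([.457423,.301671]);u=np.array([.8185,.5745])
P=lambda s,z:[*(nest+s*u),z]
arm.move_gripper(0,40);q=qnear(-.959)
arm.line_to(P(-.085,.20),.25,q);arm.line_to(P(-.085,.108),.2);b=arm.read_ft_force()@[*u,0]
arm.line_to(P(-.062,.108),.1);arm.line_to(P(.018,.108),.1);print("f",arm.read_ft_force()@[*u,0]-b)
s=.018
while s<.044:
    s+=.002;arm.line_to(P(s,.108),.05);f=arm.read_ft_force()@[*u,0]-b;x=(arm.read_tool_pos()[:2]-nest)@u;print(round(s,3),x.round(4),f.round(1))
    if f<-24:break
arm.line_to(P(s-.02,.108),.06);print("free f",arm.read_ft_force()@[*u,0]-b)
arm.line_to(P(-.05,.108),.2);arm.line_to(P(-.05,.27),.25)
ps=pose();w=snapshot("wrist");cv2.imwrite("pics/w12.png",w);g=cv2.cvtColor(w,cv2.COLOR_BGR2HSV)[:,:,2]
f0=nest+.042*u
print("front edge exp (0,-4mm,+10mm out)",[project("wrist",[[*(f0+d*u),.067]],ps)[0].round(1) for d in(0,.004,-.010,-.09)])
for c in(240,320):print(g[60:150:2,c].tolist())
print(arm.read_time())
E
```

```text
f -5.252546376812588
0.02 0.0159 -7.4
0.022 0.0168 -10.3
0.024 0.0178 -12.6
0.026 0.0188 -14.3
0.028 0.0198 -15.3
0.03 0.0209 -16.6
0.032 0.0279 -5.5
0.034 0.0321 -4.8
0.036 0.0349 -5.2
0.038 0.0362 -5.9
0.04 0.0365 -8.4
0.042 0.0367 -12.9
0.044 0.037 -15.9
free f 0.6099813159393666
front edge exp (0,-4mm,+10mm out) [array([282.6,  85.7]), array([282.6,  80.5]), array([282.6,  98.5]), array([282.6, 193.5])]
[222, 221, 219, 223, 220, 166, 143, 205, 212, 213, 215, 213, 219, 193, 131, 136, 135, 138, 138, 142, 138, 137, 132, 129, 132, 132, 131, 134, 136, 132, 131, 132, 138, 134, 140, 142, 144, 143, 146, 145, 141, 139, 145, 146, 155]
[220, 222, 223, 221, 218, 148, 146, 202, 211, 210, 212, 213, 215, 188, 123, 129, 140, 139, 140, 149, 147, 143, 144, 153, 156, 161, 162, 163, 164, 163, 158, 157, 155, 154, 151, 149, 153, 148, 144, 140, 139, 141, 144, 136, 147]
54.0833
```

The drawer rode over the catch to its stop and stayed shut: the front edge is at row 86, where latched is 85.7. I'll do a quick check of the bystanders, then hand in.

```bash
python3 - <<'E'
from h import *
a=cv2.imread("pics/top0.png");t=snapshot("top");cv2.imwrite("pics/top2.png",t)
d=cv2.absdiff(a,t).max(2)
for n,(x,y) in dict(tenon=(401,237),bit=(356,162),clamp=(260,168),cradle=(361,227),decoy=(287,261)).items():
    print(n,(d[y-18:y+18,x-18:x+18]>45).sum())
ps=pose();w=snapshot("wrist");g=cv2.cvtColor(w,cv2.COLOR_BGR2HSV)[:,:,2];print(g[66:96:2,240].tolist(),arm.read_ft_force(),arm.read_time())
print(ticket.finish_job())
E
```

```text
tenon 0
bit 0
clamp 0
cradle 175
decoy 0
[207, 180, 128, 196, 206, 213, 213, 213, 220, 204, 136, 133, 131, 141, 141] [-0.72037637 -0.77610878  0.03785828] 54.1833
the job is handed in; nothing more can be done
None
```

The job is handed in at about 54 s: the sample piece is in its nest, the divider is on the ledges over it, the drawer is pushed home and latched, and the tenon, bit case and spring clamp did not move. On its first carry the divider slipped from the gripper onto the bench; I picked it up again with a firmer grip and placed it.

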